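# Walk the graphite mould block round to the bench fence

## Robot

A 6-joint arm with a two-finger parallel gripper is mounted at the origin on the work surface. World frame = base frame: x ahead of the robot, y to its left, z up, the work surface at z = 0. Lengths are in m, angles in rad, forces in N, time in s.
With the tool pointing down it reaches from about 0.375 to 0.9 m from the base axis. Payload 3.1 kg.
Tool frame: the origin (TCP) lies midway between the tips of the shut fingers; the grasp point (between the pads) lies 19 mm behind it (pinch_z is the distance from the TCP to the grasp point, in m); y points along the fingers, z is the direction in which the jaws open and shut, and the axes are right-handed (so a half turn about y gives the same grasp; the last joint's range is limited). The gripper opens to 87 mm and grips with 3 to 60 N. Pads are 19 mm wide; open, the fingers measure 117 mm over their backs; the gripper's body (75 mm by 190 mm) begins 51 mm behind the grasp point.
Start: joints at [0.974, 0.527, 1.433, -0, 1.181, -0.178], TCP at [0.254, 0.571, 0.184] pointing down, gripper open.
Joint ranges: [-3.08, 3.08], [-0.75, 2.2], [0.22, 2.44], [-1.43, 4.57], [0, 2.65], [-2.85, 2.85]. Speed limits (rad/s): [2.79, 2.79, 3.14, 3.14, 3.14, 3.14].

## Interface

Orientations are given as a unit quaternion [x, y, z, w].
In Python, from rig import * gives the robot as it stands.
- The arm moves only by the tool drive_tool, never from a script. Its argument "plan" is a list of rows, each a list of 7 numbers: the shift along the tool's x, y, z in mm, then the turn, a rotation vector about the tool's x, y, z in degrees, then the finger opening in mm, from 0 to 87. A call has 1 to 10 rows; each row is the pose to reach, as a shift and turn from the pose commanded when the call began, along the tool's axes at that moment; what a row does not reach only later rows make up. A row lasts 1/10 s, in which the tool goes at most 50 mm and 8.59 degrees, less where a joint would pass 70% of its speed; a pose out of reach is approached as far as the arm can. A call with a gripper value outside its range is refused whole. The fingers move at their own pace and stop on an object; "newtons" is the grip in N (left out, the last holds). Time passes only in rows, so rows that repeat a pose let the fingers close. It gives the time, the measured TCP pose, the force and the opening at its end, in the units of the state.
- get_obs(): the state, without advancing time (a new reading comes with each control period).
- camera(name): name is "side" or "top"; returns the picture (400x640x3 uint8, blue, green, red); there is no depth.
- get_calibration(name): a dict with "fx", "fy", "cx", "cy" (pixels), "D" ([k1, k2, p1, p2, k3] as OpenCV has them; the pictures are not rectified), "origin" and "rotation" of the camera in the world. Camera axes: x right, y down, z forward; pixel columns grow to the right and rows downward; lengths in m; the calibration is good to about 2 mm. A picture is of the moment at which its call begins. get_calibration takes no time and is no camera call.
- hand_in(): hands the job in, once; it reports no verdict.
Trained networks look in the newest picture that a camera, given by its name, has taken for a name from the list of things; names that differ only in an ending like _2 or _b are one class to them, and where a whole thing is asked for, a point or a joint stands for the part that bears it (a point fixed in the world has none). Each returns a list of dicts, best first, with "conf" (0 to 1); they miss things now and then, are a little off and sometimes report something else, mostly with a low value. They report only what shows in the picture. A call takes as long as a camera call.
- spot_in(camera, target): "location" ([column, row] in pixels, amid what is visible of it).
- mark_of(camera, target): "location" ([column, row] in pixels: a listed point, or the origin of a listed thing).
The state is a dict: "time": time; "q": joint angles; "joint_velocities": joint speeds; "joint_torque": joint torques, N m; "position": TCP position; "tool_rot": TCP orientation; "ft_force": force on the tool from outside, world axes, zero at the start; "moment": the same for the moment, N m; "grip_width": finger opening in m.
Only numpy, scipy, OpenCV 4.12 (cv2) and the standard library are available. Lean on these libraries where they do the work, as an engineer would, in place of code of your own. Each camera call takes 0.05 s, during which the arm holds its last target. There are 200 camera calls.

## Task

The heavy graphite marble mould on the glassworker's bench stands end-on or askew to the low steel fence. Without gripping, lifting or tipping it, walk it round by pushing its corners with the fingers until one of its two long sides squarely faces the fence, then push it home so that this long side lies flush against the fence, within the fence's length. Graphite chips, so let no corner touch the fence until the long side faces it nearly squarely, and leave the jar, the glass paperweight and the brass cone where they stand.

Things in the scene. Friction and masses are not known exactly. Their poses are not given: they have to be found in the camera images.
- block: Loose near-black graphite block, 0.7 to 1 kg, 95 mm along its x, 120 mm along y, 45 mm high, plain upright sides, six shallow cups in its top. Origin: centre of underside, z up. Long sides at x = -47.5 and +47.5 mm, both equally good. Starts with x 49 to 90 deg off the fence's x (half turns ignored), centre 130 to 145 mm before the fence. Slides with dry friction, does not coast.
- fence: Fixed dark steel angle on the bench beyond the block: upright face 300 mm long, 30 mm high, 6 mm thick; behind it a foot flange 5 mm high, 40 mm deep, with bolts 13 mm high. Origin: bench level, middle of the near face, which looks towards robot and block. x points away from the robot, square into the fence; y along the face; z up. Heading varies by 17 deg either way.
- jar: Bystander, loose: closed amber glass jar, 48 mm wide, 58 mm high, origin at the centre of its underside. Stands 200 to 230 mm to the +y side of the fence's middle, in front of the fence line.
- paperweight: Bystander, loose: domed green glass paperweight, 60 mm wide, 41 mm high, origin at the centre of its underside. Stands on the -y side, nearer the robot than the cone.
- reamer_cone: Bystander, loose: pointed brass cone on a round foot, 40 mm wide, 55 mm high, origin at the centre of its underside. Stands on the -y side near the fence's end.

How it is judged:
By the outcome, as a careful person would: the job done as asked, in the order asked, and still so for the second after the job is handed in, with the robot touching nothing.
It also fails if it takes over 72 s, if anything falls off the work surface, if the arm or the gripper's body presses on something with over 40 N, if the wrist force passes 120 N, or if a joint passes its speed limit or range.

## Working session

There is one attempt and no reset: what is moved stays moved. The work goes in short steps, Python scripts to look and compute and a tool call to move; the robot and the scene stay as the last step left them, time stands still between calls to the robot, and variables do not carry over. Pictures are saved under pics/ and viewed, about 8 in all and at most 12, crops included, and the job is handed in when it is done.

Besides the shell and the picture viewer there is one more tool, called as name(argument=value, ...), one argument or row to a line, values as JSON. drive_tool: Moves the arm, as the interface text tells. Its arguments: {"type":"object","properties":{"plan":{"type":"array","items":{"type":"array","items":{"type":"number"}}},"newtons":{"type":"number"}},"required":["plan"]}

```bash
ls; mkdir -p pics; cat > h.py <<'E'
from rig import *
import numpy as np, cv2
from scipy.spatial.transform import Rotation as R
def ray(cam,px,z):
    c=get_calibration(cam);K=np.array([[c['fx'],0,c['cx']],[0,c['fy'],c['cy']],[0,0,1]])
    u=cv2.undistortPoints(np.array(px,float).reshape(-1,1,2),K,np.array(c['D'],float)).reshape(-1,2)
    d=np.c_[u,np.ones(len(u))]@np.array(c['rotation']).T;o=np.array(c['origin'])
    return o+d*((z-o[2])/d[:,2])[:,None]
def proj(cam,P):
    c=get_calibration(cam);K=np.array([[c['fx'],0,c['cx']],[0,c['fy'],c['cy']],[0,0,1]])
    Rm=np.array(c['rotation']).T;t=-Rm@np.array(c['origin'])
    return cv2.projectPoints(np.array(P,float).reshape(-1,1,3),cv2.Rodrigues(Rm)[0],t,K,np.array(c['D'],float))[0].reshape(-1,2)
E
python3 - <<'E'
from h import *
o=get_obs();print({k:np.round(v,3) for k,v in o.items()})
print(R.from_quat(o['tool_rot']).as_matrix().round(3))
for c in('top','side'):
    cv2.imwrite(f'pics/{c}0.png',camera(c)); k=get_calibration(c);print(c,np.round(k['origin'],3),np.round(k['rotation'],3).tolist(),k['fx'])
    for t in('block','fence','jar','paperweight','reamer_cone'):
        print(t,[(np.round(d['location'],1).tolist(),round(d['conf'],2),ray(c,d['location'],0).round(3)[0,:2].tolist()) for d in mark_of(c,t)[:2]])
E
```

```text
pics
{'time': np.float64(0.0), 'q': array([ 0.974,  0.528,  1.434, -0.   ,  1.181, -0.178]), 'joint_velocities': array([-0.001, -0.001,  0.   , -0.   , -0.001,  0.   ]), 'joint_torque': array([ -0.   , -44.005, -17.659,   0.063,   0.058,  -0.   ]), 'position': array([0.254, 0.57 , 0.183]), 'tool_rot': array([ 0.692, -0.147,  0.147, -0.691]), 'ft_force': array([-0.606, -0.567,  0.012]), 'moment': array([ 0.001, -0.022, -0.044]), 'grip_width': np.float64(0.087)}
[[ 0.914 -0.001  0.407]
 [-0.407 -0.002  0.914]
 [-0.    -1.    -0.002]]
top [0.413 0.019 1.03 ] [-0.698, 0.712, -0.06, 0.042] 487.8116524673973Traceback (most recent call last):
  File "<stdin>", line 7, in <module>
  File "h.py", line 7, in ray
    d=np.c_[u,np.ones(len(u))]@np.array(c['rotation']).T;o=np.array(c['origin'])
      ~~~~~~~~~~~~~~~~~~~~~~~~^~~~~~~~~~~~~~~~~~~~~~~~~~
ValueError: matmul: Input operand 1 has a mismatch in its core dimension 0, with gufunc signature (n?,k),(k,m?)->(n?,m?) (size 4 is different from 3)
```

```bash
sed -i "s/np.array(c\['rotation'\])/R.from_quat(c['rotation']).as_matrix()/" h.py
python3 - <<'E'
from h import *
for c in('top','side'):
    cv2.imwrite(f'pics/{c}0.png',camera(c)); k=get_calibration(c);print(c,np.round(k['origin'],3),k['fx'])
    for t in('block','fence','jar','paperweight','reamer_cone'):
        print(t,[(np.round(d['location'],1).tolist(),round(d['conf'],2),ray(c,d['location'],0).round(3)[0,:2].tolist()) for d in mark_of(c,t)[:2]])
E
```

```text
top [0.413 0.019 1.03 ] 487.8116524673973
block [([287.3, 219.8], 0.63, [0.51, 0.05])]
fence [([281.7, 163.8], 0.79, [0.631, 0.061])]
jar [([181.5, 194.9], 0.96, [0.567, 0.273])]
paperweight [([397.3, 213.1], 0.67, [0.52, -0.184])]
reamer_cone [([377.6, 168.0], 0.49, [0.618, -0.145])]
side [0.443 0.683 0.502] 450.60836370230237
block [([339.4, 229.2], 0.62, [0.508, 0.048])]
fence [([268.7, 228.3], 0.66, [0.634, 0.067])]
jar [([279.8, 314.1], 0.79, [0.568, 0.259])]
paperweight [([349.6, 169.8], 0.67, [0.513, -0.164])]
reamer_cone [([299.9, 167.2], 0.82, [0.622, -0.156])]
```

View pics/top0.png

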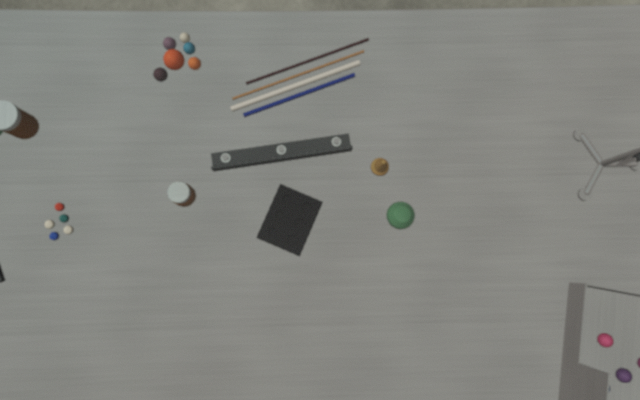

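```bash
python3 - <<'E'
from h import *
im=cv2.imread('pics/top0.png');cv2.imwrite('pics/crop0.png',cv2.resize(im[125:275,195:365],None,fx=4,fy=4,interpolation=cv2.INTER_CUBIC)[:600])
g=im.max(2)
m=(g[180:270,240:340]<70).astype('u1');m=cv2.morphologyEx(m,cv2.MORPH_OPEN,np.ones((5,5)))
c=max(cv2.findContours(m,0,1)[0],key=cv2.contourArea).reshape(-1,2)+[240,180]
r=cv2.minAreaRect(ray('top',c,0.045)[:,:2].astype('f4')*1000);print(r, cv2.boxPoints(r).round(1).tolist(),g[220,290],g[250,250])
E
```

```text
((506.9003601074219, 44.97648620605469), (91.61286163330078, 116.44828033447266), 65.71357727050781) [[435.0, 27.200000762939453], [541.0999755859375, -20.700000762939453], [578.7999877929688, 62.79999923706055], [472.70001220703125, 110.69999694824219]] 48 139
```

View pics/crop0.png

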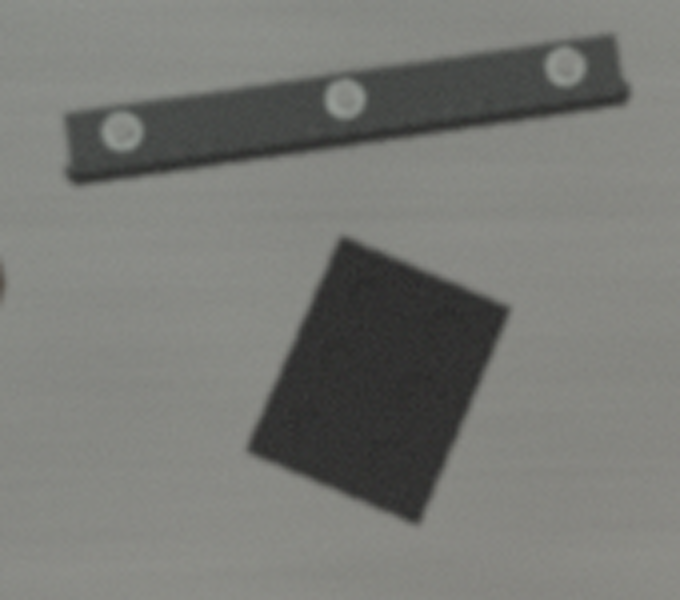

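```bash
cat >> h.py <<'E'
FH=None
def block(im,g0=None):
    g=im.max(2);m=(g<70).astype('u1');m=cv2.morphologyEx(m,cv2.MORPH_OPEN,np.ones((5,5)))
    return m
E
python3 - <<'E'
from h import *
im=cv2.imread('pics/top0.png').max(2).astype(float)
pts=[]
for u in range(222,346,4):
    s=cv2.GaussianBlur(im,(3,3),0)[:,u];v0=int(169.5-(u-213.7)*.152);d=np.diff(s[v0-6:v0+8]);k=np.argmax(d);pts.append((u,v0-6+k+.5))
W=ray('top',pts,0)[:,:2]
p=np.polyfit(W[:,1],W[:,0],1);r=W[:,0]-np.polyval(p,W[:,1]);k=abs(r)<.003;p=np.polyfit(W[k,1],W[k,0],1)
print(p,np.degrees(np.arctan(-p[0])),r.std(),k.sum(),pts[:3],pts[-3:])
e=ray('top',[(213,170.5),(352.3,150)],0);print(e.round(3))
print([ (d['location'],ray('side',d['location'],0)) for d in mark_of('side','fence')[:1]])
E
```

```text
[-0.1352478   0.64533616] 7.702391181404256 0.0006428094159716859 31 [(222, np.float64(169.5)), (226, np.float64(169.5)), (230, np.float64(168.5))] [(334, np.float64(153.5)), (338, np.float64(152.5)), (342, np.float64(152.5))]
[[ 0.618  0.207  0.   ]
 [ 0.659 -0.092  0.   ]]
[([268.7, 228.3], array([[0.63409932, 0.06698408, 0.        ]]))]
```

drive_tool(
  plan=[
    [0, 0, 0, 0, -8, 0, 0],
    [0, 0, 0, 0, -16, 0, 0],
    [0, 0, 0, 0, -24, 0, 0],
    [0, 0, 0, 0, -32, 0, 0],
    [0, 0, 0, 0, -32.6, 0, 0],
    [0, 0, 0, 0, -32.6, 0, 0],
  ],
)

```text
time: 1.35
position: [0.2541, 0.571, 0.1844]
tool_rot: [-0.705, -0.052, 0.052, 0.705]
ft_force: [-0.4, 0.3, -0.7]
grip_width: 0.047
```

```bash
cat >> h.py <<'E'
O=np.array([0.6375,0.058]);T=np.radians(7.7);X=np.array([np.cos(T),np.sin(T)]);Y=np.array([-X[1],X[0]])
def toF(p): d=(np.asarray(p)[...,:2]-O);return np.stack([d@X,d@Y],-1)*1000
def state(name=None):
    im=camera('top')
    if name: cv2.imwrite(f'pics/{name}.png',cv2.resize(im[120:290,180:420],None,fx=3,fy=3,interpolation=cv2.INTER_CUBIC))
    m=(im.max(2)<70).astype('u1');m=cv2.morphologyEx(m,cv2.MORPH_OPEN,np.ones((9,9)));m[:160]=0;m[290:]=0
    cs=[c for c in cv2.findContours(m,0,1)[0] if 2000<cv2.contourArea(c)<6000]
    for c in cs:
        c=c.reshape(-1,2);c=c[(c[:,0]>210)]
        f=toF(ray('top',c,.045)).astype('f4');r=cv2.minAreaRect(f);b=cv2.boxPoints(r)
        e=[b[1]-b[0],b[2]-b[1]];l=e[int(np.linalg.norm(e[1])>np.linalg.norm(e[0]))]
        print('block F',np.round(r[0],1),'size',np.round(r[1],1),'long axis off fence y',round((np.degrees(np.arctan2(-l[0],l[1]))+90)%180-90,1),'corners',b.round(0).tolist())
    o=get_obs();M=R.from_quat(o['tool_rot']).as_matrix()
    print('t',round(float(o['time']),2),'tcp F',toF(o['position']).round(1),'z',round(o['position'][2]*1000,1),'yaw-fence',round(np.degrees(np.arctan2(M[1,0],M[0,0]))-7.7,2),'f',np.round(o['ft_force'],1))
E
python3 - <<'E'
from h import *
state()
for t,a in dict(jar=(.567,.268),pw=(.517,-.174),cone=(.62,-.15)).items(): print(t,toF(a))
E
```

```text
block F [-131.2    4.6] size [ 91.6 116.4] long axis off fence y 58.0 corners [[-205.0, -3.0], [-106.0, -65.0], [-58.0, 13.0], [-156.0, 74.0]]
t 1.4 tcp F [-311.2  559.7] z 184.4 yaw-fence 0.77 f [-2.  -0.  -0.1]
jar [-41.72721664 217.55249801]
pw [-150.49827058 -213.76276699]
cone [ -45.21133256 -203.7797473 ]
```

drive_tool(
  plan=[
    [86, 0, -610, 0, 0.8, 0, 0],
    [86, 0, -610, 0, 0.8, 0, 0],
    [86, 0, -610, 0, 0.8, 0, 0],
    [86, 0, -610, 0, 0.8, 0, 0],
    [86, 0, -610, 0, 0.8, 0, 0],
    [86, 0, -610, 0, 0.8, 0, 0],
    [86, 0, -610, 0, 0.8, 0, 0],
    [86, 0, -610, 0, 0.8, 0, 0],
    [86, 0, -610, 0, 0.8, 0, 0],
    [86, 0, -610, 0, 0.8, 0, 0],
  ],
)

```text
time: 2.4
position: [0.3978, 0.09, 0.1848]
tool_rot: [0.706, 0.048, -0.047, -0.706]
ft_force: [1.0, 0.4, -0.6]
grip_width: 0.0006
```

```bash
python3 -c "
from h import *
state()"
```

```text
block F [-168.2   10.8] size [113.6 202.3] long axis off fence y 79.4 corners [[-278.0, -26.0], [-79.0, -64.0], [-58.0, 48.0], [-257.0, 85.0]]
t 2.45 tcp F [-230.1   55.9] z 185.1 yaw-fence -0.34 f [ 2.8 -3.4  0.2]
```

drive_tool(
  plan=[
    [10, 0, -50, 0, -0.3, 0, 0],
    [13, 0, -106, 0, -0.3, 0, 0],
    [13, 0, -106, 0, -0.3, 0, 0],
    [13, 45, -106, 0, -0.3, 0, 0],
    [13, 90, -106, 0, -0.3, 0, 0],
    [13, 130, -106, 0, -0.3, 0, 0],
    [13, 155, -106, 0, -0.3, 0, 0],
    [13, 167, -106, 0, -0.3, 0, 0],
    [13, 167, -106, 0, -0.3, 0, 0],
  ],
)

```text
time: 3.35
position: [0.4232, -0.0104, 0.0159]
tool_rot: [-0.705, -0.048, 0.051, 0.706]
ft_force: [0.6, 0.8, -0.1]
grip_width: 0.0005
```

```bash
python3 -c "
from h import *
state('a1')"
```

```text
t 3.4 tcp F [-220.8  -39.4] z 16.8 yaw-fence 0.37 f [-0.4 -0.3 -0.3]
```

View pics/a1.png

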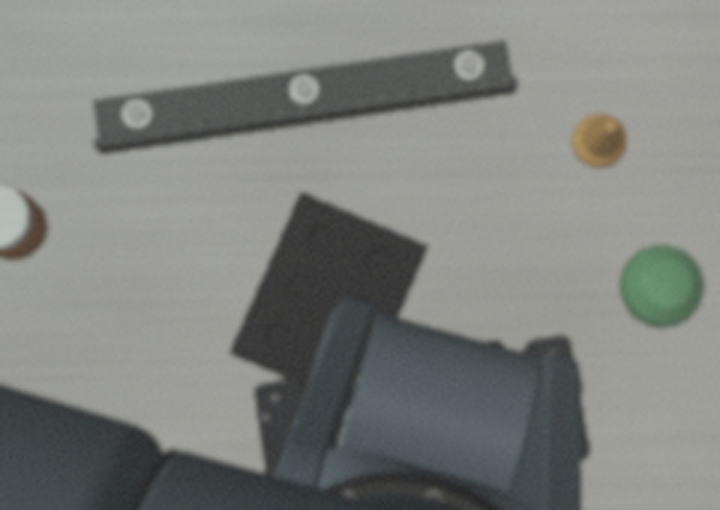

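drive_tool(
  plan=[
    [8, 0, 3, 0, 0, 0, 0],
    [17, 0, 11, 0, 0, 0, 0],
    [18, 0, 18, 0, 0, 0, 0],
    [20, 0, 27, 0, 0, 0, 0],
    [22, 0, 37, 0, 0, 0, 0],
    [26, 0, 46, 0, 0, 0, 0],
    [30, 0, 54, 0, 0, 0, 0],
    [34, 0, 61, 0, 0, 0, 0],
    [34, 0, 61, 0, 0, 0, 0],
  ],
)

```text
time: 4.3
position: [0.4502, 0.0547, 0.0174]
tool_rot: [0.705, 0.051, -0.05, -0.705]
ft_force: [-0.6, 0.2, -0.4]
grip_width: 0.0003
```

```bash
python3 -c "
from h import *
state('a2')
im=camera('side');cv2.imwrite('pics/s2.png',im)
a=cv2.imread('pics/a2.png');s=cv2.resize(im[130:330,200:440],None,fx=2.4,fy=2.4)
cv2.imwrite('pics/m2.png',cv2.resize(np.vstack([np.pad(a[:300],((0,0),(0,0),(0,0))),cv2.resize(im[120:330,200:440],(720,630))]),None,fx=.64,fy=.64))"
```

```text
t 4.35 tcp F [-186.5   21.5] z 17.3 yaw-fence 0.47 f [-0.1 -0.1  0.7]
```

View pics/m2.png

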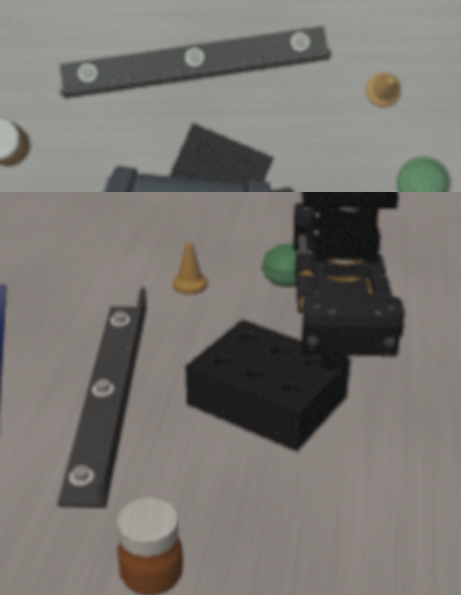

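```bash
python3 -c "
from h import *
p=[(200+u/1.92,120+(v-192)/1.92) for u,v in ((186,370),(243,320),(348,360),(298,415))]
print(toF(ray('side',p,.045)).round(0))
p=[(180+u/.64/3,120+v/.64/3) for u,v in ((192,124),(273,158))]
print(toF(ray('top',p,.045)).round(0))
q=proj('side',[get_obs()['position']])[0];print((q-[200,120])*1.92+[0,192])
"
```

```text
[[ -55.   21.]
 [-104.  -63.]
 [-201.    0.]
 [-153.   81.]]
[[ -58.   13.]
 [-107.  -67.]]
[331.19100482 397.82144081]
```

```bash
python3 -c "
from h import *
a=cv2.imread('pics/side0.png');b=camera('side')
d=cv2.absdiff(a,b)
f=lambda i:cv2.resize(i[150:290,270:420],None,fx=2.6,fy=2.6,interpolation=cv2.INTER_CUBIC)
g=lambda i:np.clip(i.astype(float)*2.2,0,255).astype('u1')
cv2.imwrite('pics/d.png',np.hstack([g(f(a)),g(f(b))]))
P=get_obs()['position']
for z in (0,.036,.07): print(z,(proj('side',[P+[0,0,z]])[0]-[270,150])*2.6)
print(get_obs()['ft_force'],get_obs()['joint_torque'],get_obs()['time'])
"
```

```text
0 [266.70952955 200.5573913 ]
0.036 [270.804445  157.2667929]
0.07 [274.829961   114.20895927]
[-0.19298773  0.71231596 -0.86430008] [ 2.25108163e-01 -3.55724680e+01 -5.66669226e+00 -2.25214334e-02
  5.83050319e-02  1.37587238e-03] 4.45
```

View pics/d.png

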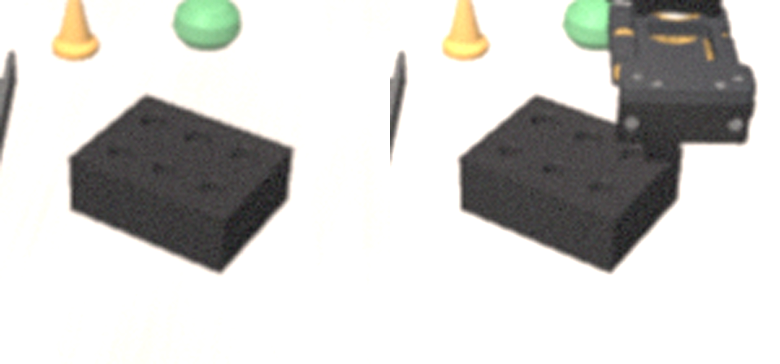

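```bash
python3 -c "
from h import *
P=get_obs()['position'];M=R.from_quat(get_obs()['tool_rot']).as_matrix();print(M.round(3),P)
b=cv2.imread('pics/s2.png')
f=lambda q:(np.asarray(q)-[250,130])*4
im=cv2.resize(np.clip(b[130:280,250:430].astype(float)*2.6,0,255).astype('u1'),None,fx=4,fy=4,interpolation=cv2.INTER_CUBIC)
def box(hx,hz,y0,y1,col):
    for y in (y0,y1):
        pts=[P+M@np.array([sx*hx,y,sz*hz]) for sx,sz in((1,1),(1,-1),(-1,-1),(-1,1))]
        cv2.polylines(im,[f(proj('side',pts)).astype('i4')],True,col,1)
box(.0375,.095,-.070,-.07,(0,0,255));box(.0095,.015,-.070,0,(0,255,255))
cv2.imwrite('pics/e.png',im)"
```

```text
[[ 0.99  -0.    -0.141]
 [ 0.141 -0.     0.99 ]
 [-0.    -1.    -0.   ]] [0.44947997 0.05378009 0.01729287]
```

View pics/e.png

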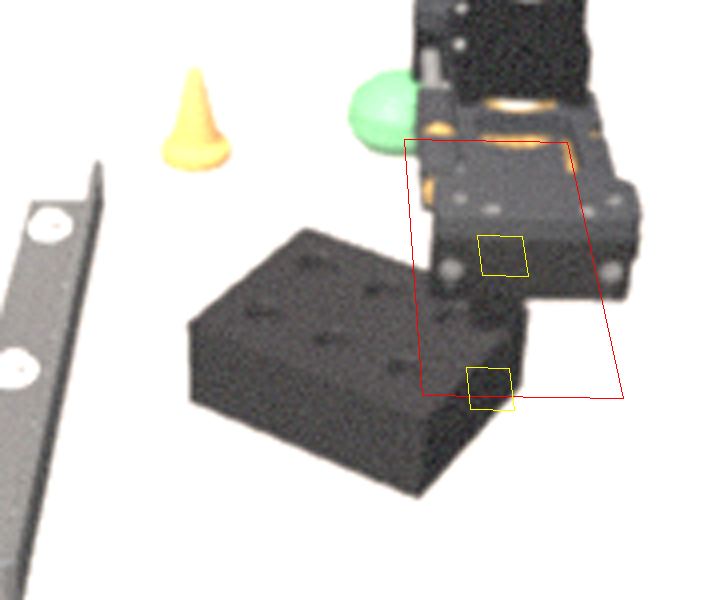

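drive_tool(
  plan=[
    [-10, 0, -30, 0, 0, 0, 0],
    [-30, 0, -70, 0, 0, 0, 0],
    [-30, 0, -70, 0, 0, 0, 0],
    [-30, 7, -70, 0, 0, 0, 0],
    [-30, 12, -70, 0, 0, 0, 0],
    [-30, 12, -70, 0, 0, 0, 0],
  ],
)

```text
time: 5.05
position: [0.4292, -0.0187, 0.0046]
tool_rot: [-0.705, -0.05, 0.051, 0.706]
ft_force: [0.2, 0.2, -0.1]
grip_width: 0.0005
```

```bash
cat > ov.py <<'E'
from h import *
def ov(name):
    P=get_obs()['position'];M=R.from_quat(get_obs()['tool_rot']).as_matrix();print(P.round(4),toF(P).round(1),get_obs()['ft_force'].round(1))
    b=camera('side')
    f=lambda q:(np.asarray(q)-[250,130])*4
    im=cv2.resize(np.clip(b[130:280,250:430].astype(float)*2.6,0,255).astype('u1'),None,fx=4,fy=4,interpolation=cv2.INTER_CUBIC)
    for y in (-.07,-.03,0):
        pts=[P+M@np.array([sx*.0095,y,sz*.015]) for sx,sz in((1,1),(1,-1),(-1,-1),(-1,1))]
        cv2.polylines(im,[f(proj('side',pts)).astype('i4')],True,(0,255,255),1)
    cv2.imwrite(f'pics/{name}.png',im)
E
python3 -c "
from ov import *
ov('o1')"
```

```text
[ 0.4292 -0.0187  0.0046] [-216.7  -48.1] [ 0.2  0.2 -0.1]
```

View pics/o1.png

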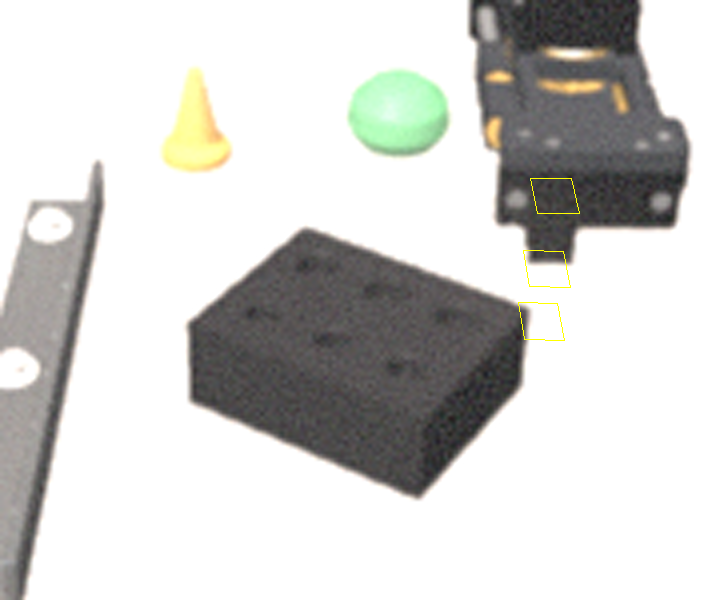

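```bash
python3 -c "
from h import *
for z in (.06,.09,.12,.15): print(z,ray('top',[(266,248.3)],z).round(3))
# side: lip corners, tip
for y in (-.02,-.04,-.06,-.08): pass
px=[(250+498/4,130+224/4),(250+677/4,130+224/4),(250+528/4,130+262/4),(250+572/4,130+262/4)]
for z in (.0,.045,.05,.09,.13): print(z,ray('side',px,z).round(3).tolist())
"
```

```text
0.06 [[0.449 0.091 0.06 ]]
0.09 [[0.448 0.089 0.09 ]]
0.12 [[0.446 0.087 0.12 ]]
0.15 [[0.445 0.084 0.15 ]]
0.0 [[0.455, -0.108, 0.0], [0.363, -0.124, 0.0], [0.438, -0.075, 0.0], [0.416, -0.079, 0.0]]
0.045 [[0.454, -0.037, 0.045], [0.37, -0.052, 0.045], [0.438, -0.007, 0.045], [0.418, -0.011, 0.045]]
0.05 [[0.454, -0.029, 0.05], [0.371, -0.044, 0.05], [0.438, 0.0, 0.05], [0.419, -0.003, 0.05]]
0.09 [[0.453, 0.034, 0.09], [0.377, 0.02, 0.09], [0.439, 0.061, 0.09], [0.421, 0.058, 0.09]]
0.13 [[0.452, 0.097, 0.13], [0.383, 0.085, 0.13], [0.439, 0.121, 0.13], [0.423, 0.118, 0.13]]
```

drive_tool(
  plan=[
    [0, 8, 0, 0, 0, 0, 0],
    [0, 16, 0, 0, 0, 0, 0],
    [0, 22, 0, 0, 0, 0, 0],
    [0, 26, 0, 0, 0, 0, 0],
    [0, 26, 0, 0, 0, 0, 0],
  ],
)

```text
time: 5.6
position: [0.4293, -0.0195, -0.0213]
tool_rot: [-0.705, -0.05, 0.05, 0.706]
ft_force: [0.3, 0.6, 0.3]
grip_width: 0.0003
```

```bash
python3 -c "
from ov import *
ov('o2')"
```

```text
[ 0.4293 -0.0195 -0.0213] [-216.7  -48.9] [0.3 0.6 0.3]
```

View pics/o2.png

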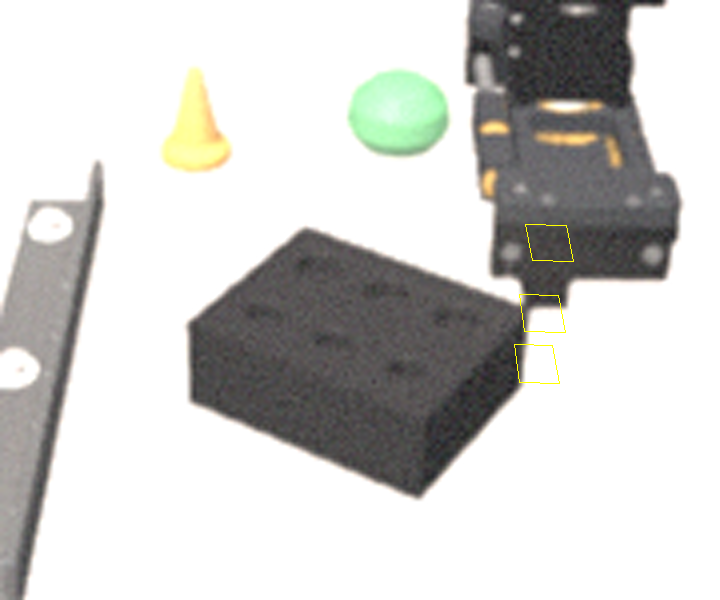

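drive_tool(
  plan=[
    [0, 4, 0, 0, 0, 0, 0],
    [8, 4, 12, 0, 0, 0, 0],
    [13, 4, 21, 0, 0, 0, 0],
    [15, 4, 29, 0, 0, 0, 0],
    [16, 4, 38, 0, 0, 0, 0],
    [19, 4, 47, 0, 0, 0, 0],
    [23, 4, 56, 0, 0, 0, 0],
    [26, 4, 64, 0, 0, 0, 0],
    [30, 4, 71, 0, 0, 0, 0],
    [30, 4, 71, 0, 0, 0, 0],
  ],
)

```text
time: 6.65
position: [0.4493, 0.056, -0.0247]
tool_rot: [-0.705, -0.05, 0.051, 0.705]
ft_force: [-1.3, 0.6, 0.8]
grip_width: 0.0003
```

```bash
cat >> h.py <<'E'
from scipy.optimize import minimize
def side(name=None,x0=(-130,5,58)):
    """fit block pose (F mm, yaw off deg) to dark mask in side view"""
    im=camera('side')
    if name: cv2.imwrite(f'pics/{name}.png',im)
    g=cv2.GaussianBlur(im.max(2),(3,3),0);H=(g<62).astype('u1')
    def mask(p):
        c,s=np.cos(np.radians(p[2])),np.sin(np.radians(p[2]));P=[]
        for z in(0,.045):
            for a,b in((1,1),(1,-1),(-1,-1),(-1,1)):
                f=np.array([p[0]+47.5*a*c-60*b*s,p[1]+47.5*a*s+60*b*c])/1000
                P.append([*(O+f[0]*X+f[1]*Y),z])
        q=proj('side',P);m=np.zeros((1600,2560),'u1');cv2.fillConvexPoly(m,cv2.convexHull((q*4).astype('i4')),1)
        return cv2.resize(m.astype('f4'),(640,400),interpolation=cv2.INTER_AREA)
    def cost(p):
        m=mask(p);ring=cv2.dilate(m,np.ones((7,7)))-m
        ring[:int(proj('side',[get_obs()['position']+[0,0,.1]])[0,1])]*=.1
        return -(m*H).sum()+(m*(1-H)).sum()+.5*(ring*H).sum()
    best=min((minimize(cost,[x0[0]+dx,x0[1]+dy,x0[2]+da],method='Nelder-Mead',options=dict(initial_simplex=np.array([x0[0]+dx,x0[1]+dy,x0[2]+da])+np.array([[0,0,0],[10,0,0],[0,10,0],[0,0,10]]))) for dx,dy,da in((0,0,0),(10,10,-15),(15,5,-30))),key=lambda r:r.fun)
    m=mask(best.x);print('side fit',best.x.round(1),'IoU-ish',round(float((m*H).sum()/m.sum()),3),best.fun)
    return best.x
E
python3 -c "
from h import *
state();side('s3')"
```

```text
t 6.7 tcp F [-186.5   22.8] z -24.7 yaw-fence 0.46 f [-2.  -0.9  0.7]
side fit [-114.9   19.9   30.7] IoU-ish 0.952 -3528.84375
```

drive_tool(
  plan=[
    [6, 0, 9, 0, 0, 0, 0],
    [11, 0, 15, 0, 0, 0, 0],
    [16, 0, 20, 0, 0, 0, 0],
    [22, 0, 25, 0, 0, 0, 0],
    [28, 0, 30, 0, 0, 0, 0],
    [28, 0, 30, 0, 0, 0, 0],
    [15, 0, 28, 0, 0, 0, 0],
    [-12, 0, 15, 0, 0, 0, 0],
    [-22, 0, 5, 0, 0, 0, 0],
    [-22, 0, 5, 0, 0, 0, 0],
  ],
)

```text
time: 7.75
position: [0.4274, 0.0556, -0.0246]
tool_rot: [0.705, 0.05, -0.049, -0.705]
ft_force: [0.8, -0.0, -0.3]
grip_width: 0.0004
```

```bash
python3 -c "
from h import *
state('a4');side('s4',(-100,25,15))"
```

```text
block F [-102.6   30.5] size [100.2 119.9] long axis off fence y 6.7 corners [[-159.0, 84.0], [-145.0, -35.0], [-46.0, -23.0], [-60.0, 96.0]]
t 7.8 tcp F [-207.    25.8] z -24.5 yaw-fence 0.27 f [0.3 0.7 0.3]
side fit [-94.9  28.1   5.5] IoU-ish 0.936 -3139.25
```

View pics/s4.png

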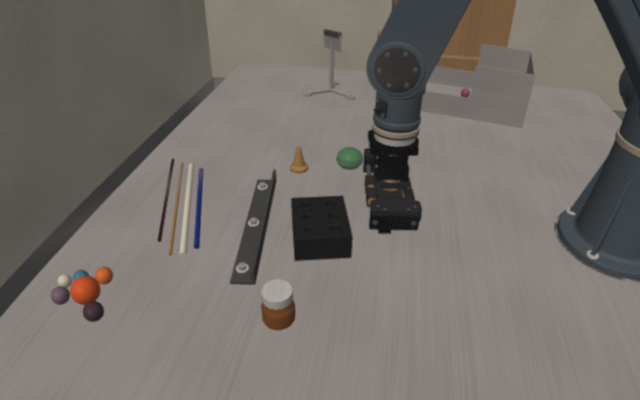

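drive_tool(
  plan=[
    [0, 0, 2, 0, 0.3, 0, 60],
    [0, 0, 2, 0, 0.3, 0, 60],
    [0, 0, 2, 0, 0.3, 0, 60],
    [0, 0, 2, 0, 0.3, 0, 60],
    [0, 0, 2, 0, 0.3, 0, 60],
    [0, 0, 2, 0, 0.3, 0, 60],
    [0, 0, 2, 0, 0.3, 0, 60],
    [15, 0, 2, 0, 0.3, 0, 60],
    [30, 0, 2, 0, 0.3, 0, 60],
    [40, 0, 2, 0, 0.3, 0, 60],
  ],
)

```text
time: 8.85
position: [0.4676, 0.0642, -0.0246]
tool_rot: [0.706, 0.049, -0.048, -0.705]
ft_force: [0.0, -0.4, -1.1]
grip_width: 0.0594
```

drive_tool(
  plan=[
    [5, 0, 0, 0, 0, 0, 60],
    [10, 0, 0, 0, 0, 0, 60],
    [15, 0, 0, 0, 0, 0, 60],
    [20, 0, 0, 0, 0, 0, 60],
    [25, 0, 0, 0, 0, 0, 60],
    [30, 0, 0, 0, 0, 0, 60],
    [34, 0, 0, 0, 0, 0, 60],
    [34, 0, 0, 0, 0, 0, 60],
  ],
)

```text
time: 9.65
position: [0.4947, 0.0697, -0.0252]
tool_rot: [-0.705, -0.045, 0.052, 0.706]
ft_force: [-4.3, 1.7, 1.9]
grip_width: 0.0598
```

```bash
python3 -c "
from h import *
state('a5');side('s5',(-75,28,2))"
```

```text
t 9.7 tcp F [-140.    30.7] z -25.3 yaw-fence 0.14 f [-4.5  1.8  2.3]
side fit [-109.6   13.3  -47.8] IoU-ish 0.946 -3408.60009765625
```

```bash
python3 -c "
import cv2,numpy as np
a=cv2.imread('pics/s5.png')[150:300,220:420]
cv2.imwrite('pics/v5.png',cv2.resize(np.clip(a*2.2,0,255).astype('u1'),None,fx=4,fy=4,interpolation=cv2.INTER_CUBIC))"
```

```text
(no output)
```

View pics/v5.png

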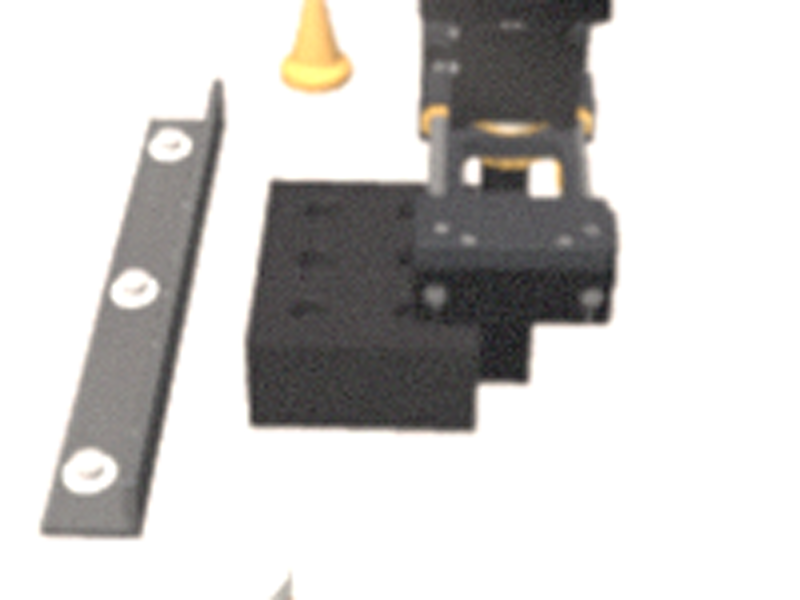

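```bash
python3 -c "
from h import *
p=[(220+u/4,150+v/4) for u,v in((248,340),(270,182),(476,350))]
print(toF(ray('side',p,.045)).round(1))
p=[(220+u/4,150+v/4) for u,v in((218,82),(151,520),(140,532))]
print(toF(ray('side',p[:1],.03)).round(1),toF(ray('side',p[1:],.0)).round(1))
print(toF(get_obs()['position']),get_obs()['ft_force'])"
```

```text
[[ -35.2   82.8]
 [ -34.   -30.8]
 [-126.7   85.6]]
[[   3. -143.]] [[ -0.8 140.6]
 [  2.6 147.3]]
[-139.9639364    30.74391527] [-4.92671372  1.09937257  1.69858971]
```

drive_tool(
  plan=[
    [5, 0, 0, 0, 0, 0, 60],
    [10, 0, 0, 0, 0, 0, 60],
    [15, 0, 0, 0, 0, 0, 60],
    [20, 0, 0, 0, 0, 0, 60],
    [25, 0, 0, 0, 0, 0, 60],
    [28, 0, 0, 0, 0, 0, 60],
    [30, 0, 0, 0, 0, 0, 60],
    [30, 0, 0, 0, 0, 0, 60],
  ],
)

```text
time: 10.55
position: [0.5221, 0.0734, -0.0253]
tool_rot: [-0.705, -0.043, 0.053, 0.706]
ft_force: [-9.0, -0.6, 6.0]
grip_width: 0.0601
```

drive_tool(
  plan=[
    [2, 0, 0, 0, 0, 0, 60],
    [3, 0, 0, 0, 0, 0, 60],
    [3, 0, 0, 0, 0, 0, 60],
  ],
)

```text
time: 10.85
position: [0.5243, 0.0738, -0.0253]
tool_rot: [-0.705, -0.043, 0.054, 0.706]
ft_force: [-9.5, -1.6, 7.2]
grip_width: 0.06
```

drive_tool(
  plan=[
    [2, 0, 0, 0, 0, 0, 60],
    [4, 0, 0, 0, 0, 0, 60],
    [4, 0, 0, 0, 0, 0, 60],
  ],
)

```text
time: 11.15
position: [0.5285, 0.0744, -0.0253]
tool_rot: [-0.705, -0.043, 0.054, 0.706]
ft_force: [-8.2, -1.1, 6.9]
grip_width: 0.0596
```

drive_tool(
  plan=[
    [1.5, 0, 0, 0, 0, 0, 60],
    [3, 0, 0, 0, 0, 0, 60],
    [3, 0, 0, 0, 0, 0, 60],
  ],
)

```text
time: 11.45
position: [0.5281, 0.0743, -0.0252]
tool_rot: [-0.705, -0.041, 0.056, 0.706]
ft_force: [-13.8, -4.5, 10.9]
grip_width: 0.0601
```

```bash
python3 -c "
from h import *
state('a6')"
```

```text
t 11.5 tcp F [-106.2   30.9] z -25.2 yaw-fence 0.15 f [-14.5  -3.6  11.4]
```

drive_tool(
  plan=[
    [2, 0, 0, 0, 0, 0, 60],
    [4, 0, 0, 0, 0, 0, 60],
    [6, 0, 0, 0, 0, 0, 60],
    [6, 0, 0, 0, 0, 0, 60],
  ],
)

```text
time: 11.9
position: [0.5274, 0.0745, -0.0252]
tool_rot: [-0.705, -0.036, 0.061, 0.706]
ft_force: [-23.6, -8.3, 19.9]
grip_width: 0.0597
```

```bash
python3 -c "
from h import *
state()
a=camera('side')[150:300,220:420]
cv2.imwrite('pics/v6.png',cv2.resize(np.clip(a*2.2,0,255).astype('u1'),None,fx=4,fy=4,interpolation=cv2.INTER_CUBIC))"
```

```text
t 11.95 tcp F [-106.9   31.1] z -25.2 yaw-fence 0.18 f [-22.8  -8.1  19.5]
```

View pics/v6.png

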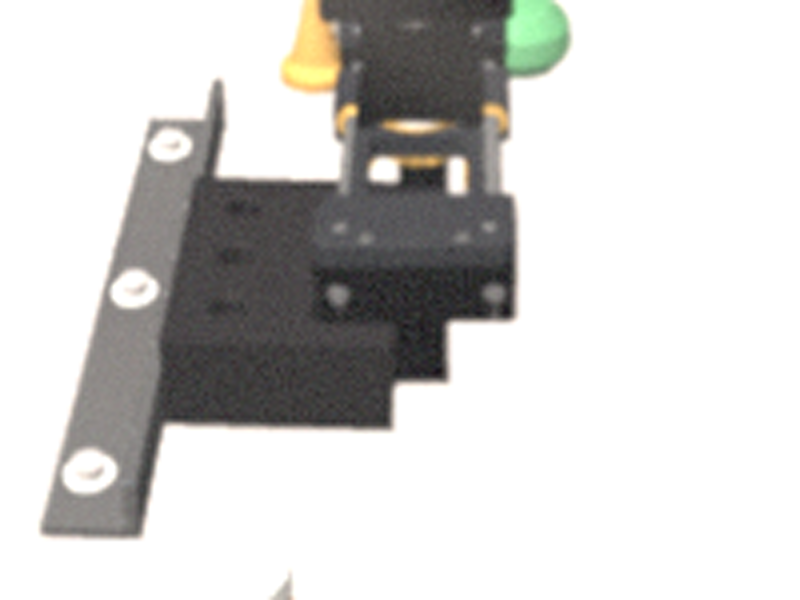

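drive_tool(
  plan=[
    [-4, 0, 0, 0, 0, 0, 60],
    [-10, 0, 0, 0, 0, 0, 60],
    [-25, 0, 0, 0, 0, 0, 60],
    [-50, 0, 0, 0, 0, 0, 60],
    [-60, 0, 0, 0, 0, 0, 60],
    [-60, -40, 0, 0, 0, 0, 60],
    [-60, -90, 0, 0, 0, 0, 60],
    [-60, -130, 50, 0, 0, 0, 60],
    [-60, -150, 100, 0, 0, 0, 60],
    [-60, -150, 150, 0, 0, 0, 60],
  ],
)

```text
time: 13.0
position: [0.4705, 0.201, 0.1267]
tool_rot: [-0.705, -0.05, 0.045, 0.706]
ft_force: [1.0, -0.1, -0.8]
grip_width: 0.0598
```

drive_tool(
  plan=[
    [0, 0, 50, 0, 0, 0, 60],
    [0, 0, 100, 0, 0, 0, 60],
    [0, 0, 150, 0, 0, 0, 60],
    [0, 0, 200, 0, 0, 0, 60],
    [0, 0, 200, 0, 0, 0, 60],
    [0, 0, 200, 0, 0, 0, 60],
  ],
)

```text
time: 13.6
position: [0.4401, 0.3988, 0.1232]
tool_rot: [0.706, 0.049, -0.049, -0.705]
ft_force: [-0.6, 0.1, 0.0]
grip_width: 0.0598
```

```bash
python3 -c "
from h import *
state('a7')
for c in('top','side'):
    camera(c)
    for t in('block','jar','paperweight','reamer_cone'): print(c,t,[toF(ray(c,d['location'],0)).round(0).tolist() for d in mark_of(c,t)[:1]])"
```

```text
block F [-49.9  24.3] size [115.7 100. ] long axis off fence y -0.1 corners [[-100.0, -33.0], [-0.0, -34.0], [0.0, 82.0], [-100.0, 82.0]]
t 13.65 tcp F [-150.   362.9] z 123.2 yaw-fence 0.16 f [ 0.2  0.7 -0.1]
top block [[[-44.0, 28.0]]]
top jar [[[-41.0, 220.0]]]
top paperweight [[[-157.0, -228.0]]]
top reamer_cone [[[-40.0, -191.0]]]
side block [[[-45.0, 21.0]]]
side jar [[[-42.0, 218.0]]]
side paperweight [[[-2.0, 10.0]]]
side reamer_cone [[[-42.0, -211.0]]]
```

View pics/a7.png

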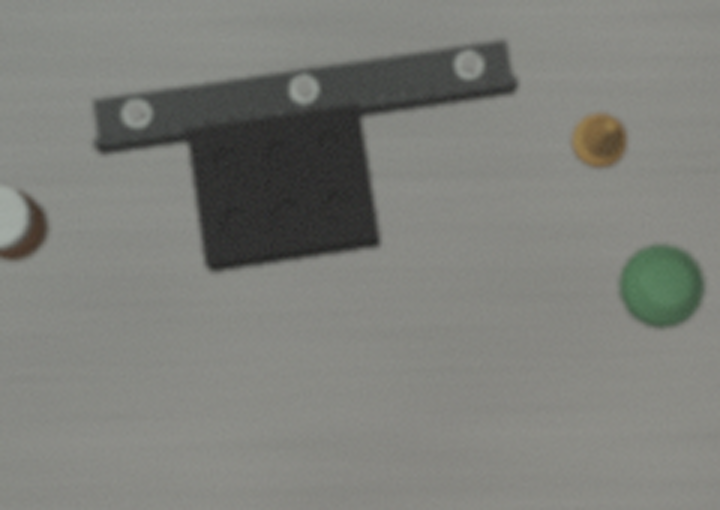

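```bash
python3 -c "
from rig import *
print(hand_in())"
```

```text
the job is handed in; nothing more can be done
None
```

The block now lies with a long side flush against the fence, and I have handed the job in at about 14 s on the robot's clock.

**What I did:** With the fingers shut I pushed one corner in two strokes, which turned the block from about 58° off to about 6°. I then opened the fingers to 60 mm and pushed squarely on the near long side. That lined it up with about 35 mm still to go to the fence. I pushed it home, stopping at about 24 N along the push, then backed straight off and moved the arm clear.

**Last checks:**
- **Block:** the top camera shows the long side touching the fence, about 0.1° off parallel. It is centred about 24 mm to the +y side, well within the fence's length.
- **Bystanders:** the jar, paperweight and cone look unmoved between the first and last top pictures.
- **Robot:** it is touching nothing, and the wrist force reads about zero.

**What disagreed:**
- **Height reading:** the reported tool height was about 43 mm below where the side camera showed the fingertips. My first stroke therefore passed over the block without moving it. I set the height from the picture after that.
- **False fix:** in the last side view the network placed the "paperweight" on the fence. That is a false detection; the top picture shows it where it was.
- **Poor fit:** one pose fit from the side camera failed while the gripper overlapped the block. I measured its edges in the picture instead.

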